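# Seat the blue filter cartridge in its housing and hold it home

### The arm

A 6-joint arm with a two-finger parallel gripper is mounted at the origin on a cart in front of the work surface, level with it; the furniture and walls round the work are solid. World frame = base frame: x ahead of the robot, y to its left, z up, the work surface at z = 0. Lengths are in m, angles in rad, forces in N, time in s.
With the tool pointing down it reaches from about 0.275 to 0.85 m from the base axis. Payload 19 kg.
Tool frame: the origin (TCP) lies at the very end of the fingers, on their centre line; the grasp point (between the pads) lies 19 mm behind it; z points along the fingers, y is the line along which they close (so a half turn about z gives the same grasp; the last joint's range is limited). The gripper opens to 85 mm and grips with 20 to 120 N. Pads are 22 mm wide; open, the fingers measure 114 mm over their backs; the gripper's body (76 mm by 85 mm) begins 54 mm behind the grasp point. The pads swing forward as they close: fully open they stand 13 mm farther back than shut.
Start: joints at [-1.243, 0.15, 1.437, -0, 1.554, -0.134], TCP at [0.256, -0.515, 0.231] pointing down, gripper open.
Joint ranges: [-2.8, 2.8], [-0.68, 2.1], [0.12, 2.68], [-1.39, 4.53], [0.16, 2.79], [-2.81, 2.81]. Speed limits (rad/s): [1.89, 1.89, 2.22, 3.01, 3.01, 3.01].

### API

Orientations are given as a rotation vector (axis times angle).
In Python, from cell import r, kinematics, state, read_camera, get_calibration gives the robot as it stands. The module is installed in compiled form; this text tells all that it offers. Calls block until the motion is done:
- r.goto(position, orientation): joint-space move of the TCP to a pose.
- r.movel(position, vel=0.15, attitude=None): straight line of the TCP; attitude=None keeps the orientation; vel is the mean speed in m/s.
- r.set_joints(angles): joint-space move.
- r.command_gripper(opening, grasp_force=None): opening from 0.0 (shut) to 1.0 (fully open); grasp_force is the grip in N (None keeps the last); returns when the fingers have stopped.
- r.dwell(seconds).
- kinematics.solve_ik(position, orientation): joint angles nearest the present ones, or None.
- state(): the state.
- read_camera(name): name is "scene" or "top" or "wrist"; returns (picture, depth): 400x640x3 uint8, blue, green, red; 400x640 float32, m along the optical axis (not along the pixel's ray), 0 where there is no reading.
- get_calibration(name): a dict with "fov_y" (degrees; the focal length in pixels is half the picture's height over the tangent of half this angle, whatever the lens; pixels are square), "cx", "cy" (the principal point, pixels), "rvec" (rotation vector, rad) and "tvec" (3), from world to camera coordinates, as OpenCV has them; the wrist camera has in their place "T_tool_cam" (4x4, takes a point from camera to tool coordinates, whose origin is the TCP and whose axes are the flange's). Camera axes: x right, y down, z forward; pixel columns grow to the right and rows downward; lengths in m; the calibration is good to about 2 mm. A picture is of the moment at which its call begins: read the wrist's pose just before it. get_calibration takes no time and is no camera call.
A pose or a line that the arm cannot do raises r.MotionError and nothing moves.
- r.finish_job(): hands the job in; it is judged then, once.
The state is a dict: "t": time; "q": joint angles; "dq": joint speeds; "joint_efforts": joint torques, N m; "tcp_pos": TCP position; "ee_rot": TCP orientation; "contact_force": force on the tool from outside, world axes, zero at the start; "torque": the same for the moment, N m; "gripper_width": opening from 0.0 (shut) to 1.0 (fully open); "grip_force": force on a finger pad.
Only numpy, scipy, OpenCV 4.12 (cv2) and the standard library are available. Lean on these libraries where they do the work, as an engineer would, in place of code of your own. Each camera call takes 0.05 s, during which the arm holds its last target. There are 200 camera calls.

### The job

Take the filter cartridge with the blue top out of the white rack and slide its rod straight down into the filter housing. Turn its knurled collar, with a light push, until the keyways hidden inside it drop over the housing's pins, then push the cartridge fully home against the spring and finish while still holding it pushed home, so that a colleague can fit the retaining clip. Leave the orange cartridge, the beaker and the small carton where they are.

Things in the scene. Friction and masses are not known exactly. Their poses are not given: they have to be found in the camera images.
- cart_blue_collar (a point): centre of the blue filter cartridge's knurled aluminium collar (42 mm across, 38 mm tall: 19 mm above and below this point), z up along the axis; blue disc 29 mm across on top, thin blue band round the middle. The cartridge is one loose rigid piece of about 0.12 kg, upright in an end hole of the rack, the collar's rim on the rack's top, with a rod below the collar
- cart_blue_tip (a point): centre of the tip of the blue cartridge's brass-coloured rod (12 mm across, tapered to 7 mm over its last 5 mm), 45 mm below the collar's centre and 26 mm below the collar's lower rim
- cart_blue_rim (a point): centre of the lower rim of the blue cartridge's collar, 19 mm below the collar's centre. The lower 24 mm of the collar are a hollow skirt round the rod, bore 27 mm across. Three keyways, 8 mm wide, 120 degrees apart, run straight up inside it from the rim; nothing outside shows their heading and no axis given here does: find them by turning, at most 120 degrees
- cart_orange_collar (a point): centre of the collar of the other cartridge, the same but with an orange disc and band, in the other end hole of the rack; to be left there
- rack: white plastic rack, fixed, 56 x 165 x 34 mm, origin at the centre of its underside, y along its length; three holes in its top 17 mm across at y = -52, 0 and +52 mm; the middle one is empty
- mouth (a point): centre of the steel filter housing's mouth, 82 mm above the bench, z up along its bore, y towards a side port. The bore, 14 mm across, takes the rod; it runs down a spigot 24 mm across that the skirt goes over. The housing is fixed, its foot plate 92 x 92 x 10 mm. With the collar's rim on the pins the collar's centre is 7 mm above this point, fully home 3 mm below it
- pin_level (a point): on the housing's axis, 12 mm below the mouth, level with the tops of three round pins, 4 mm thick, 120 degrees apart, that stand out 4 mm from the spigot; their heading is not given and is unrelated to the axes here. The collar's rim rests on them until the keyways are over them (within about 7 degrees), then it can sink 10 mm
- shoulder (a point): on the housing's axis, 22 mm below the mouth: the flat shoulder (top of the barrel, 41 mm across) on which the collar's rim sits when fully home. A spring in the bore meets the rod 6 mm before home; it pushes back with 4 N at first and 8.5 N at home, and lifts the cartridge 6 mm again if it is let go
- beaker: small clear beaker, 46 mm across and 60 mm tall, standing loose beyond the work; origin at the centre of its underside; to be left there
- frit_box: small flat white and green carton, 40 x 60 x 22 mm, lying loose beyond the work; origin at the centre of its underside; to be left there
Not all that is in view belongs to the job. What is shaped like the part that bears cart_blue_collar but black or green is not meant.

How it is judged:
On the way, in this order (a step that is already met when the one before it is completed fails the run):
1. the blue cartridge's rod is at least 15 mm down the housing's bore, upright (horizontal distance between cart_blue_collar and mouth below 0.004 m and z of cart_blue_collar in the frame of mouth below 0.03 m and angle between cart_blue_collar's own z axis and vertical below 0.12 rad), for 0.1 s.
2. the keyways have dropped over the pins (horizontal distance between cart_blue_collar and mouth below 0.003 m and z of cart_blue_collar in the frame of mouth below 0.0045 m), for 0.1 s.
At the end, for the whole second after the job is handed in: The blue cartridge is home in the housing (within 1.8 mm of its home height, on the axis within 3 mm, upright within 0.08 rad), still, with the fingers on it holding it down against the spring; orange cartridge within 15 mm, beaker and carton within 20 mm of where they stood (z of cart_blue_collar in the frame of mouth below -0.0012 m and horizontal distance between cart_blue_collar and mouth below 0.003 m and angle between cart_blue_collar's own z axis and vertical below 0.08 rad and contact force between the fingers and cart_blue above 2 N and linear speed of cart_blue below 0.02 m/s and distance of cart_orange_collar from where it was at the start of the episode below 0.015 m and distance of each of beaker, frit_box from where it was at the start of the episode below 0.02 m); the arm keeps its last pose, push and grip.
It fails at once if the orange cartridge is disturbed (distance of cart_orange_collar from where it was at the start of the episode above 0.015 m).
It fails at once if the beaker or the carton is pushed away (distance of any of beaker, frit_box from where it was at the start of the episode above 0.02 m).
It also fails if it takes over 51 s, if anything falls off the work surface, if the arm or the gripper's body presses on something with over 40 N, if the wrist force passes 120 N, or if a joint passes its speed limit or range.

## Working session

There is one attempt and no reset: what is moved stays moved. The work goes in short steps, each a Python script; the robot and the scene stay as the last script left them, time stands still between calls to the robot, and variables do not carry over. Pictures are saved under pics/ and viewed, at most 10 in all, crops included, and the job is handed in when it is done.

```bash
mkdir -p pics; ls; python3 - <<'E'
from cell import r,kinematics,state,read_camera,get_calibration
import cv2,numpy as np
print(state())
for n in ["scene","top","wrist"]:
    print(n,get_calibration(n))
for n in ["scene","top"]:
    p,d=read_camera(n); cv2.imwrite(f"pics/{n}0.png",p); np.save(f"pics/{n}0.npy",d)
E
```

```text
pics
{'t': 0.0, 'q': array([-1.24294740e+00,  1.50963232e-01,  1.43801537e+00,  1.88480536e-05,
        1.55379271e+00, -1.33992191e-01]), 'dq': array([3.37379371e-04, 3.45967361e-04, 9.26746586e-04, 5.55829612e-05,
       3.99935762e-04, 1.48018477e-04]), 'joint_efforts': array([ 3.08537965e-04, -7.13043952e+01, -5.70869887e+01, -1.50402843e-04,
        8.88336537e-03, -7.78988488e-05]), 'tcp_pos': array([ 0.25613207, -0.51453397,  0.23069622]), 'ee_rot': array([-3.05705894e+00, -7.18758648e-01,  1.49656260e-04]), 'contact_force': array([-0.52275594,  0.2457143 , -0.05379826]), 'torque': array([ 0.02890032, -0.00359234, -0.04681222]), 'grip_force': 0.0, 'gripper_width': 0.9988120094822346}
scene {'fov_y': 46.6114144147385, 'cx': 318.9594510268195, 'cy': 201.3736414088796, 'rvec': array([ 1.94705655, -0.67924216,  0.39873412]), 'tvec': array([-0.46257079,  0.20154799,  0.68329426])}
top {'fov_y': 46.37768887151188, 'cx': 326.5563513242736, 'cy': 200.95847479337357, 'rvec': array([ 2.22003047, -2.16014523,  0.12888944]), 'tvec': array([-0.07674586,  0.5589499 ,  0.88123579])}
wrist {'fov_y': 62.14629862296345, 'cx': 316.37024642051097, 'cy': 198.8073760095418, 'T_tool_cam': array([[-9.88836301e-05, -9.56266112e-01, -2.92498058e-01,
         7.45372296e-02],
       [ 9.99999945e-01, -1.78216505e-06, -3.32239473e-04,
         1.28585548e-04],
       [ 3.17188069e-04, -2.92498075e-01,  9.56266059e-01,
        -1.42861115e-01],
       [ 0.00000000e+00,  0.00000000e+00,  0.00000000e+00,
         1.00000000e+00]])}
```

View pics/scene0.png

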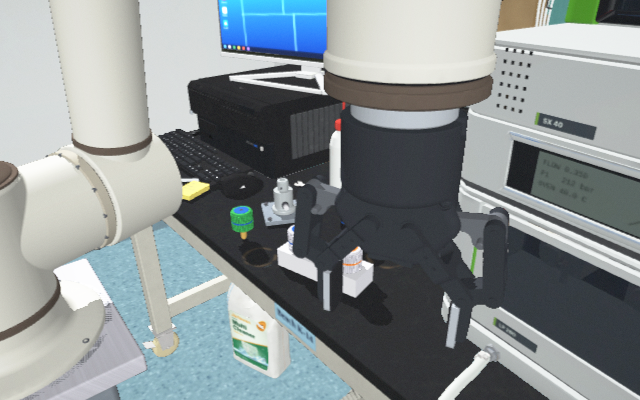

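View pics/top0.png

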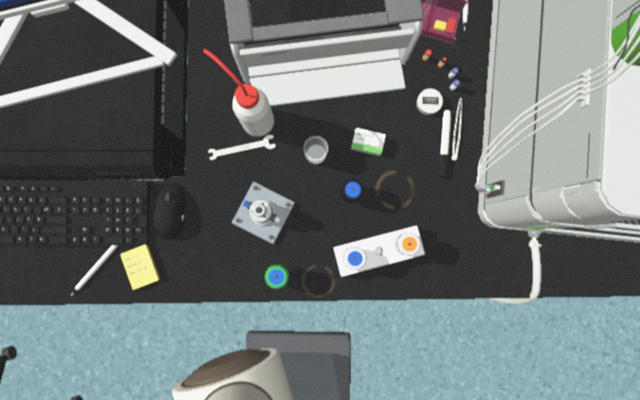

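The scene view shows the arm partly in front of the rack. The top view shows the blue cartridge at about (355,259) and the orange one at (409,244). The housing mouth is at about (262,211), the beaker at (316,150) and the carton at (368,141). The green decoy is at (276,277) and the black one at (352,190).

```bash
cat > h.py <<'E'
from cell import r,kinematics,state,read_camera,get_calibration
import cv2,numpy as np
from scipy.spatial.transform import Rotation as R
def cam(n,st=None):
    c=get_calibration(n); f=200/np.tan(np.radians(c['fov_y']/2)); K=np.array([[f,0,c['cx']],[0,f,c['cy']],[0,0,1]])
    if n=='wrist':
        T=np.eye(4);T[:3,:3]=R.from_rotvec(st['ee_rot']).as_matrix();T[:3,3]=st['tcp_pos'];T=T@c['T_tool_cam']
    else:
        T=np.eye(4);T[:3,:3]=R.from_rotvec(c['rvec']).as_matrix();T[:3,3]=c['tvec'];T=np.linalg.inv(T)
    return K,T
def plane(K,T,uv,z):
    d=T[:3,:3]@np.linalg.inv(K)@[uv[0],uv[1],1]; return T[:3,3]+d*(z-T[2,3])/d[2]
def proj(K,T,p):
    q=K@(T[:3,:3].T@(np.asarray(p)-T[:3,3])); return q[:2]/q[2]
def blobs(m,mn=30):
    n,l,s,c=cv2.connectedComponentsWithStats(m.astype(np.uint8)); return [(c[i].round(1),s[i,4],s[i,:4]) for i in range(1,n) if s[i,4]>=mn]
def down(a):  # tool down, finger closing line (tool y) at heading a in the world
    y=np.array([np.cos(a),np.sin(a),0]);z=np.array([0,0,-1.]);return R.from_matrix(np.c_[np.cross(y,z),y,z]).as_rotvec()
E
python3 - <<'E'
from h import *
K,T=cam('top');print('cam',T[:3,3]); p=cv2.imread('pics/top0.png');d=np.load('pics/top0.npy')
print('tcp px',proj(K,T,[.256,-.515,.231]))
hsv=cv2.cvtColor(p,cv2.COLOR_BGR2HSV)
for nm,lo,hi,z in [('blue',(100,150,80),(125,255,255),.072),('orange',(8,150,100),(22,255,255),.072)]:
    for c,a,b in blobs(cv2.inRange(hsv,lo,hi)>0,40): 
        if 200<c[0]<450 and 100<c[1]<300: print(nm,c,a,b,plane(K,T,c,z).round(4), d[int(c[1]),int(c[0])])
for nm,uv,z in [('mouth',(262,211),.082),('beaker',(316,150),.03),('box',(368,141),.022),('green',(276,277),.05),('rk1',(333,248),.034),('rk2',(422,227),.034),('rk3',(425,255),.034),('rk4',(341,276),.034)]:
    print(nm,plane(K,T,uv,z).round(3))
c=p[170:310,220:440];cv2.imwrite('pics/topc.png',cv2.resize(c,None,fx=3.6,fy=3.6,interpolation=cv2.INTER_CUBIC))
st=state();P,D=read_camera('wrist');cv2.imwrite('pics/w0.png',P)
E
```

```text
cam [ 0.48072631 -0.03577553  0.92871619]
tcp px [632.81893186 403.4271056 ]
blue [352.4 189.3] 193 [345 182  16  16] [ 0.5797 -0.1074  0.072 ] 0.87075764
blue [354.7 258.1] 120 [349 252  13  13] [ 0.4535 -0.1143  0.072 ] 0.8505565
blue [276.  276.5] 169 [269 269  15  16] [0.4168 0.0279 0.072 ] 0.85214376
orange [409.2 243.8] 123 [403 238  13  13] [ 0.4821 -0.2141  0.072 ] 0.85643345
mouth [0.534 0.057 0.082]
beaker [ 0.66  -0.038  0.03 ]
box [ 0.683 -0.14   0.022]
green [0.414 0.029 0.05 ]
rk1 [ 0.47  -0.076  0.034]
rk2 [ 0.515 -0.246  0.034]
rk3 [ 0.462 -0.253  0.034]
rk4 [ 0.418 -0.092  0.034]
```

View pics/topc.png

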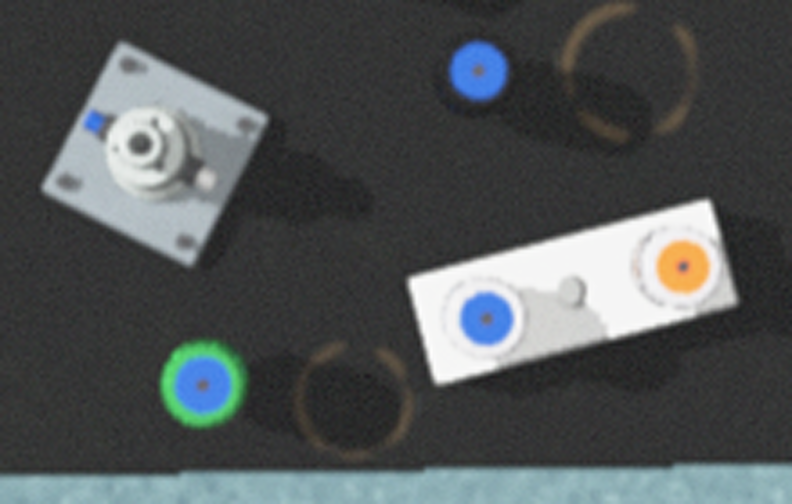

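The crop shows the housing mouth at about full-picture (259,210), with two side ports. The blue cartridge sits in the rack's left hole. Next I'll look from the wrist at the same relative height over both places, so the calibration bias cancels out.

```bash
python3 - <<'E'
from h import *
for dg in range(-180,181,30):
    o=down(np.radians(dg)); a=kinematics.solve_ik([.4535,-.1143,.172],o); b=kinematics.solve_ik([.535,.06,.182],o)
    print(dg,None if a is None else a.round(2),None if b is None else b.round(2))
E
```

```text
-180 [-0.41 -0.05  1.77  0.    1.42  2.73] None
-150 [-0.41 -0.05  1.77  0.    1.42  2.21] [-0.03  0.1   1.6   0.    1.45  2.59]
-120 [-0.41 -0.05  1.77 -0.    1.42  1.68] [-0.03  0.1   1.6  -0.    1.45  2.06]
-90 [-0.41 -0.05  1.77 -0.    1.42  1.16] [-0.03  0.1   1.6  -0.    1.45  1.54]
-60 [-0.41 -0.05  1.77 -0.    1.42  0.64] [-0.03  0.1   1.6  -0.    1.45  1.02]
-30 [-0.41 -0.05  1.77  0.    1.42  0.11] [-0.03  0.1   1.6   0.    1.45  0.49]
0 [-0.41 -0.05  1.77 -0.    1.42 -0.41] [-0.03  0.1   1.6  -0.    1.45 -0.03]
30 [-0.41 -0.05  1.77  0.    1.42 -0.94] [-0.03  0.1   1.6   0.    1.45 -0.56]
60 [-0.41 -0.05  1.77  0.    1.42 -1.46] [-0.03  0.1   1.6  -0.    1.45 -1.08]
90 [-0.41 -0.05  1.77  0.    1.42 -1.98] [-0.03  0.1   1.6   0.    1.45 -1.6 ]
120 [-0.41 -0.05  1.77 -0.    1.42 -2.51] [-0.03  0.1   1.6  -0.    1.45 -2.13]
150 None [-0.03  0.1   1.6   0.    1.45 -2.65]
180 [-0.41 -0.05  1.77  0.    1.42  2.73] None
```

```bash
cat > look.py <<'E'
from h import *
import pickle
L=[]
B=np.array([.4535,-.1143]);M=np.array([.537,.063])
def snap(n,xy,z,dg):
    r.goto([*xy,z],down(np.radians(dg))); r.dwell(.15)
    st=state();P,D=read_camera('wrist');cv2.imwrite(f'pics/{n}.png',P);L.append((n,st,D));print(n,st['t'],st['tcp_pos'].round(4))
snap('b1',B,.172,-74);snap('b2',B,.172,16);snap('m1',M,.182,16)
pickle.dump(L,open('L.pkl','wb'))
E
python3 look.py; python3 - <<'E'
import cv2,numpy as np
a=[cv2.resize(cv2.imread(f'pics/{n}.png'),(400,250)) for n in('b1','b2')]
m=cv2.imread('pics/m1.png')
cv2.imwrite('pics/v1.png',np.vstack([np.hstack(a),cv2.resize(m[100:300,100:560],(800,348))]))
E
```

```text
b1 1.95 [ 0.4535 -0.115   0.172 ]
b2 3.6083 [ 0.4535 -0.1143  0.172 ]
m1 4.6083 [0.5369 0.062  0.1821]
```

View pics/v1.png

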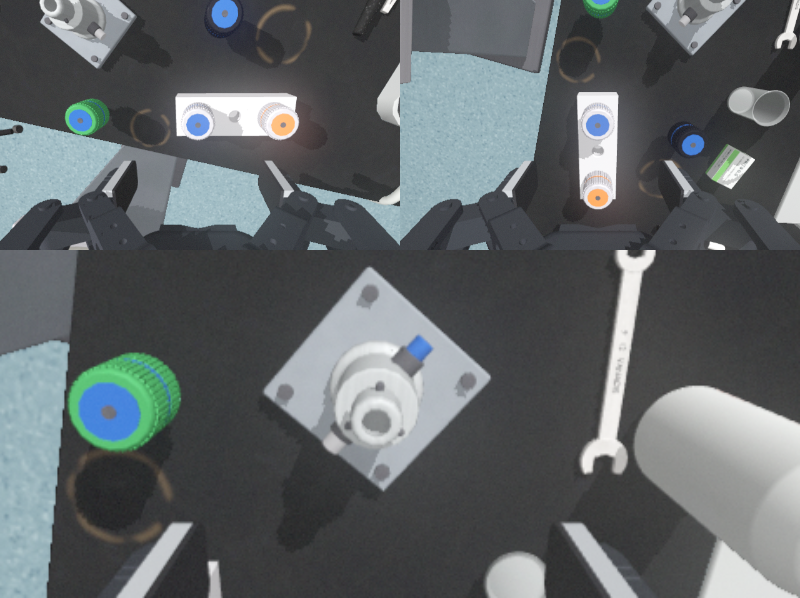

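The wrist views show the blue disc near each image's centre. The mouth is at about (317,199) in m1, with pins on the spigot and two side ports below. Now to compute the positions precisely.

```bash
python3 - <<'E'
from h import *
import pickle
L=pickle.load(open('L.pkl','rb'))
obs={}
for n,st,D in L:
    P=cv2.imread(f'pics/{n}.png');K,T=cam('wrist',st);hsv=cv2.cvtColor(P,cv2.COLOR_BGR2HSV)
    if n[0]=='b':
        for c,a,b in blobs(cv2.inRange(hsv,(100,120,60),(125,255,255))>0,300):
            w=plane(K,T,c,.072); 
            if np.hypot(*(c-[317,199]))<60: obs[n]=w[:2];print(n,c,a,w.round(4),'depth z',(T[:3,:3]@np.linalg.inv(K)@[*c,1]*D[int(c[1]),int(c[0])]+T[:3,3]).round(4))
    else:
        v,u=np.mgrid[:400,:640];pts=(np.linalg.inv(K)@np.stack([u.ravel(),v.ravel(),np.ones(u.size)])*D.ravel());W=(T[:3,:3]@pts).T+T[:3,3];W=W.reshape(400,640,3)
        near=np.hypot(u-317,v-199)<40
        m=(near&(W[...,2]>.078)&(W[...,2]<.087)).astype(np.uint8)
        print('z med',np.median(W[...,2][m>0]),m.sum())
        cs,_=cv2.findContours(m,cv2.RETR_CCOMP,cv2.CHAIN_APPROX_NONE)
        for c in cs:
            if len(c)>20: e=cv2.fitEllipse(c);print(len(c),e,plane(K,T,e[0],.082).round(4))
        g=cv2.cvtColor(P,cv2.COLOR_BGR2GRAY)[165:235,280:355]
        cv2.imwrite('pics/m1z.png',cv2.resize(g,None,fx=6,fy=6,interpolation=cv2.INTER_CUBIC))
        for th in (90,110,130):
            for c,a,b in blobs((g<th),80): print(th,c+[280,165],a,b)
R1=lambda dg:R.from_rotvec(down(np.radians(dg))).as_matrix()[:2,:2]
A=np.block([[np.eye(2),R1(-74)],[np.eye(2),R1(16)]]);s=np.linalg.solve(A,np.r_[obs['b1'],obs['b2']]);print('p,bias(tool)',s.round(4))
E
```

```text
b1 [316.2 199.5] 889 [ 0.4531 -0.1149  0.072 ] depth z [ 0.4536 -0.1148  0.0736]
b2 [315.7 200. ] 893 [ 0.4532 -0.1151  0.072 ] depth z [ 0.4531 -0.1148  0.0731]
z med 0.08183593588519052 490
84 ((316.0639953613281, 197.59226989746094), (28.36464500427246, 29.032629013061523), 80.85628509521484) [0.5363 0.0631 0.082 ]
46 ((316.05426025390625, 198.33389282226562), (15.929883003234863, 17.592424392700195), 90.49064636230469) [0.5364 0.0625 0.082 ]
90 [344.4 223.9] 479 [45 39 30 31]
90 [291.5 225.3] 497 [ 0 41 35 29]
110 [344.3 223.9] 487 [45 39 30 31]
110 [291.7 225. ] 517 [ 0 41 36 29]
130 [344.1 223.6] 510 [44 38 31 32]
130 [291.9 224.9] 532 [ 0 40 36 30]
p,bias(tool) [ 4.533e-01 -1.150e-01 -1.000e-04 -1.000e-04]
```

View pics/m1z.png

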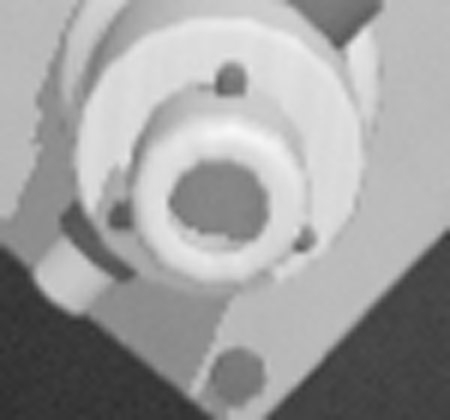

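The mouth is at about (316.4,198.1), which gives (0.5365, 0.0626). The three pins are visible around the spigot, and wrist bias is negligible. I'll grasp the blue cartridge and lift it.

```bash
python3 - <<'E'
from h import *
o=down(np.radians(16));B=[.4532,-.1150]
r.goto([*B,.12],o);r.movel([*B,.036],vel=.1);s=state();print(s['t'],s['tcp_pos'].round(4),s['contact_force'].round(2))
r.command_gripper(0.0,60);s=state();print(s['t'],s['gripper_width'],s['grip_force'],s['contact_force'].round(2),s['torque'].round(2))
r.movel([*B,.14],vel=.12);r.dwell(.1);s=state();print(s['t'],s['gripper_width'],s['grip_force'],s['contact_force'].round(2),s['tcp_pos'].round(4))
r.movel([.5365,.0626,.135],vel=.15);r.dwell(.2);s=state();print(s['t'],s['tcp_pos'].round(4),s['contact_force'].round(2),s['torque'].round(3))
P,D=read_camera('wrist');S,_=read_camera('scene')
cv2.imwrite('pics/w2.png',P);cv2.imwrite('pics/s2.png',S)
K,T=cam('scene');c=proj(K,T,[.5365,.0626,.1]).astype(int);print(c)
S=cv2.resize(S[max(c[1]-75,0):c[1]+75,max(c[0]-75,0):c[0]+75],(400,400),interpolation=cv2.INTER_CUBIC);W=cv2.resize(P[100:400,170:470],(400,400))
cv2.imwrite('pics/v2.png',np.hstack([S,W]))
E
```

```text
6.4917 [ 0.4536 -0.1151  0.0365] [ 0.07 -0.55  0.1 ]
6.9917 0.4660207050473673 59.771335247933166 [-3.25  1.18  8.73] [0.17 0.39 0.04]
8.1083 0.46270749907908004 60.42937855061609 [ 0.3   0.32 -1.01] [ 0.4529 -0.1149  0.1392]
9.7667 [0.5364 0.0621 0.1351] [-0.23 -0.49 -1.54] [-0.011 -0.001  0.026]
[281 171]
```

View pics/v2.png

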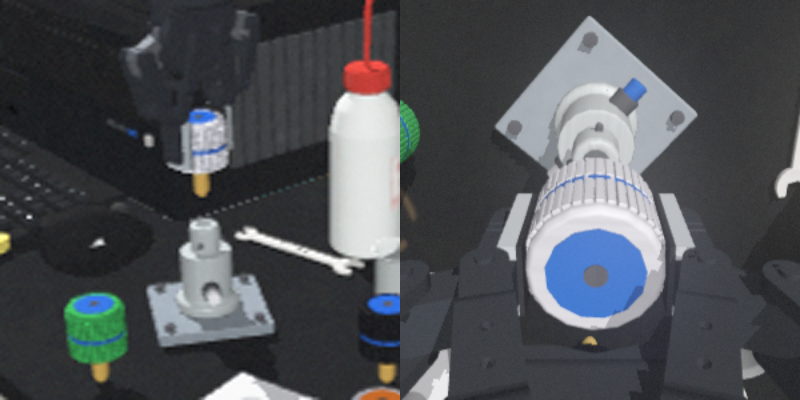

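The scene crop shows the cartridge held upright above the housing. The wrist crop shows the disc centred between the pads. I'll measure its offset in the tool frame, then lower it in with force monitoring.

```bash
python3 - <<'E'
from h import *
s=state();P=cv2.imread('pics/w2.png');D=read_camera('wrist')[1];K,T=cam('wrist',s);hsv=cv2.cvtColor(P,cv2.COLOR_BGR2HSV)
m=cv2.inRange(hsv,(100,120,60),(125,255,255))
cs,_=cv2.findContours(m,cv2.RETR_EXTERNAL,cv2.CHAIN_APPROX_NONE);c=max(cs,key=cv2.contourArea);e=cv2.fitEllipse(cv2.convexHull(c));print(e)
c=np.array(e[0])
for z in (.036,.038): print((plane(K,T,c,s['tcp_pos'][2]+z)-s['tcp_pos']).round(4))
v,u=np.nonzero(cv2.erode(m,np.ones((3,3))));k=np.hypot(u-c[0],v-c[1])<40;u,v=u[k],v[k]
W=(T[:3,:3]@(np.linalg.inv(K)@np.stack([u,v,np.ones(len(u))])*D[v,u])).T+T[:3,3]
print('disc depth pts',(W.mean(0)-s['tcp_pos']).round(4)); A=np.c_[W[:,:2]-W[:,:2].mean(0),np.ones(len(W))];print('slope',np.linalg.lstsq(A,W[:,2],rcond=None)[0].round(3))
E
```

```text
((316.34869384765625, 305.0010070800781), (65.52964782714844, 75.78423309326172), 89.22598266601562)
[-0.0001  0.0003  0.036 ]
[-0.0005  0.0017  0.038 ]
disc depth pts [-0.0002  0.0008  0.0367]
slope [-0.153  0.521  0.172]
```

```bash
python3 - <<'E'
from h import *
s=state();t=s['tcp_pos'];K,T=cam('wrist',s);a=np.linspace(0,6.28,40)
xt=R.from_rotvec(s['ee_rot']).as_matrix()[:,0];yt=R.from_rotvec(s['ee_rot']).as_matrix()[:,1]
for deg in (-10,-5,0,5,10):
    th=np.radians(deg);xa=np.cos(th)*xt+np.sin(th)*np.array([0,0,1])
    pts=np.array([proj(K,T,t+[0,0,.036]+.0145*(np.cos(x)*xa+np.sin(x)*yt)) for x in a]).astype(np.float32);print(deg,cv2.fitEllipse(pts)[:2])
K,T=cam('scene');S=cv2.imread('pics/s2.png');hsv=cv2.cvtColor(S,cv2.COLOR_BGR2HSV)
print('expect disc,tip',proj(K,T,t+[0,0,.036]),proj(K,T,t+[0,0,-.028]))
x0,y0=281-75,171-75
for nm,lo,hi in (('blue',(100,120,60),(125,255,255)),('brass',(10,90,90),(28,255,255))):
    for c,n,b in blobs(cv2.inRange(hsv[y0:y0+150,x0:x0+150],lo,hi)>0,6): print(nm,c+[x0,y0],n,b+np.array([x0,y0,0,0]))
E
```

```text
-10 ((316.4195251464844, 305.30364990234375), (74.06156921386719, 77.6717529296875))
-5 ((316.41949462890625, 304.97021484375), (70.81768035888672, 77.68679809570312))
0 ((316.4194641113281, 304.6847229003906), (67.04485321044922, 77.70925903320312))
5 ((316.41943359375, 304.4557800292969), (62.7679443359375, 77.73844909667969))
10 ((316.4194030761719, 304.2903747558594), (58.0152702331543, 77.77352142333984))
expect disc,tip [279.31380082 138.79090737] [280.92707354 167.96010576]
blue [280.6 139.4] 36 [276 137  11   5]
blue [255.5 145.5] 12 [254 144   4   4]
blue [283.5 152.4] 12 [278 151  12   3]
blue [240.6 209.7] 71 [234 207  14   7]
blue [349.7 209.7] 81 [343 206  13   8]
blue [347.7 223.7] 34 [341 221  15   5]
blue [241.5 223.7] 23 [233 222  18   4]
brass [281.1 164.8] 51 [278 161   7   9]
brass [207.5 186.6] 24 [206 183   4   8]
brass [243.4 235.1] 38 [240 232   7   7]
brass [350.7 235.3] 42 [348 232   7   8]
brass [348.5 243.8] 46 [341 242  15   4]
```

Upright within about 1°, and centred. Lowering now.

```bash
python3 - <<'E'
from h import *
for z in (.112,.104,.096,.088,.080,.0765):
    r.movel([.5366,.0628,z],vel=.04);r.dwell(.08);s=state();f=s['contact_force'];print(round(s['t'],2),s['tcp_pos'].round(4),f.round(2),s['torque'].round(2))
    if np.hypot(f[0],f[1])>12 or f[2]>10: print('stop');break
E
```

```text
10.72 [0.5367 0.0628 0.1123] [ 0.35  0.31 -1.19] [0.01 0.04 0.07]
11.16 [0.5365 0.0628 0.104 ] [-0.16 -0.52 -0.75] [-0.07 -0.    0.08]
11.59 [0.5365 0.0627 0.0959] [-1.22 -2.58 -2.65] [-0.47  0.09 -0.03]
12.03 [0.5365 0.0628 0.0879] [ 0.36 -2.99 -3.24] [-0.59  0.08  0.03]
12.46 [0.5365 0.0627 0.0798] [ 0.61 -4.55 -3.17] [-0.86  0.03 -0.02]
12.79 [0.5366 0.0628 0.0765] [-0.78 -4.65 -3.53] [-0.94 -0.05 -0.05]
```

Rod in; a light side load says to shift about 0.8 mm towards -y. Then I'll touch down on the pins.

```bash
python3 - <<'E'
from h import *
def show(): 
    s=state();print(round(s['t'],2),s['tcp_pos'].round(4),s['contact_force'].round(2),s['torque'].round(2));return s
for y in (.0623,.0619):
    r.movel([.5366,y,.0765],vel=.02);r.dwell(.05);s=show()
    if s['contact_force'][1]>-1.5:break
z=.0765
while z>.0705 and s['contact_force'][2]<5:
    z-=.001;r.movel([.5366,y,z],vel=.02);r.dwell(.05);s=show()
E
```

```text
13.09 [0.5366 0.0625 0.0766] [-1.09 -1.67 -2.16] [-0.28  0.08  0.04]
13.39 [0.5367 0.062  0.0766] [ 0.41 -0.54 -1.43] [0.02 0.02 0.04]
13.69 [0.5366 0.0619 0.0755] [ 0.38  0.2  -1.07] [ 0.03  0.05 -0.01]
13.99 [0.5366 0.0619 0.0745] [-0.01 -0.46 -1.13] [-0.02  0.   -0.01]
14.29 [0.5366 0.0619 0.0735] [ 0.45  0.08 -1.9 ] [ 0.03 -0.06 -0.02]
14.59 [0.5366 0.0619 0.0725] [-0.29  0.47 -1.62] [ 0.02  0.02 -0.02]
14.89 [0.5366 0.0619 0.0715] [ 0.76 -0.53 -1.91] [0.02 0.01 0.  ]
15.19 [0.5366 0.0619 0.0705] [ 0.08 -0.68 -1.49] [0.06 0.02 0.03]
```

```bash
python3 - <<'E'
from h import *
z=.0705;s=state()
while z>.066 and s['contact_force'][2]<4:
    z-=.0005;r.movel([.5366,.0619,z],vel=.02);r.dwell(.05);s=state();print(round(s['t'],2),s['tcp_pos'].round(4),s['contact_force'].round(2),s['torque'].round(2))
E
```

```text
15.49 [0.5366 0.0619 0.07  ] [-0.33 -0.89 -1.83] [0.04 0.07 0.03]
15.79 [0.5366 0.0619 0.0695] [ 0.48 -0.31 -0.86] [-0.01  0.06  0.03]
16.09 [0.5366 0.0619 0.069 ] [ 0.26  0.31 -0.96] [-0.01  0.01 -0.01]
16.39 [0.5367 0.0619 0.0686] [-0.65  0.23  0.85] [0.   0.04 0.01]
16.69 [0.5367 0.0619 0.0681] [-1.26 -0.45  1.87] [ 0.    0.1  -0.03]
16.99 [0.5367 0.0619 0.0675] [-0.79  0.01  3.61] [-0.03  0.02 -0.02]
17.29 [0.5366 0.0619 0.067 ] [0.63 0.12 3.85] [ 0.01 -0.02  0.05]
17.59 [0.5366 0.0619 0.0665] [ 1.4  -0.31  4.23] [-0.01 -0.06 -0.02]
```

The contact force looks more like the spring (4 N, then a gentle slope) than the pins. I'll check the collar's height in the wrist image for slip in the grip.

```bash
python3 - <<'E'
from h import *
s=state();P,D=read_camera('wrist');S,_=read_camera('scene');cv2.imwrite('pics/w3.png',P);cv2.imwrite('pics/s3.png',S)
def disc(P):
    m=cv2.inRange(cv2.cvtColor(P,cv2.COLOR_BGR2HSV),(100,120,60),(125,255,255))
    cs,_=cv2.findContours(m,cv2.RETR_EXTERNAL,cv2.CHAIN_APPROX_NONE);return cv2.fitEllipse(cv2.convexHull(max(cs,key=cv2.contourArea)))
print(disc(cv2.imread('pics/w2.png')),disc(P))
K,T=cam('wrist',s);t=s['tcp_pos']
for z in (.034,.036,.038,.04): print(z,proj(K,T,t+[0,0,z]))
c=np.array([281,185]);S=cv2.resize(S[c[1]-60:c[1]+60,c[0]-60:c[0]+60],(400,400),interpolation=cv2.INTER_CUBIC);W=cv2.resize(P[100:400,170:470],(400,400))
cv2.imwrite('pics/v3.png',np.hstack([S,W]))
E
```

```text
((316.34869384765625, 305.0010070800781), (65.52964782714844, 75.78423309326172), 89.22598266601562) ((316.2655944824219, 305.0787048339844), (65.45787048339844, 75.63725280761719), 89.51513671875)
0.034 [316.41847864 302.66542128]
0.036 [316.41810231 305.83264579]
0.038 [316.41771418 309.09917149]
0.04 [316.41731368 312.4697428 ]
```

View pics/v3.png

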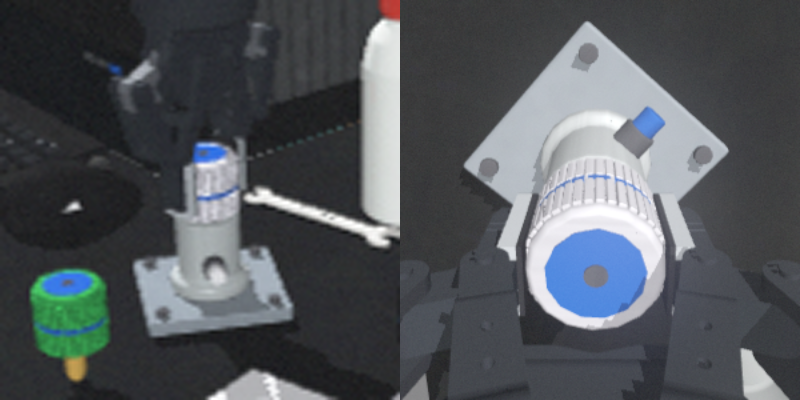

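The left crop shows the collar's rim nearly on the barrel shoulder. In the wrist crop the disc is unmoved in the tool at (316,305), so there's no slip and the collar centre is about 1 mm above the mouth. The keyways happened to be aligned and have already dropped over the pins. I'll push home and watch for the hard stop.

```bash
python3 - <<'E'
from h import *
z=.0665;s=state()
while z>.0595 and s['contact_force'][2]<14:
    z-=.0005;r.movel([.5366,.0619,z],vel=.02);r.dwell(.08);s=state();print(round(s['t'],2),s['tcp_pos'].round(4),s['contact_force'].round(2),s['torque'].round(2))
E
```

```text
18.02 [0.5366 0.0619 0.066 ] [0.51 0.22 3.49] [-0.01 -0.11 -0.02]
18.36 [0.5366 0.0619 0.0655] [ 0.87 -0.34  4.99] [-0.02 -0.15 -0.07]
18.69 [0.5366 0.0619 0.065 ] [ 1.26 -0.03  5.8 ] [ 0.03 -0.12  0.04]
19.02 [0.5367 0.0619 0.0646] [0.47 0.03 5.88] [ 0.02 -0.12  0.02]
19.36 [0.5366 0.0619 0.0641] [0.85 0.06 6.02] [-0.   -0.07  0.01]
19.69 [0.5367 0.0619 0.0636] [0.24 0.94 6.8 ] [ 0.06 -0.1  -0.01]
20.02 [0.5366 0.0619 0.0631] [0.51 0.56 7.47] [-0.03  0.04 -0.04]
20.36 [0.5367 0.0619 0.0626] [ 1.23 -0.43  6.9 ] [ 0.04 -0.02  0.03]
20.69 [0.5367 0.0619 0.0625] [-2.55  0.06 12.97] [0.   0.37 0.02]
21.02 [0.5367 0.0619 0.0625] [-4.42  0.29 18.74] [-0.03  0.97 -0.  ]
```

Spring slope, then a hard stop at TCP 0.0625, exactly the predicted home height. I'll ease the push slightly, run a numeric check and hand in.

```bash
python3 - <<'E'
from h import *
r.movel([.5366,.0619,.0619],vel=.02);r.dwell(.5);s=state();P,_=read_camera('wrist')
m=cv2.inRange(cv2.cvtColor(P,cv2.COLOR_BGR2HSV),(100,120,60),(125,255,255))
cs,_=cv2.findContours(m,cv2.RETR_EXTERNAL,cv2.CHAIN_APPROX_NONE);e=cv2.fitEllipse(cv2.convexHull(max(cs,key=cv2.contourArea)))
print(s['t'],s['tcp_pos'].round(4),s['contact_force'].round(2),s['torque'].round(2),s['grip_force'],e)
if abs(e[0][1]-305)<2 and s['tcp_pos'][2]<.063: print(r.finish_job())
E
```

```text
21.775 [0.5367 0.0619 0.0625] [-3.35 -0.21 14.21] [ 0.01  0.55 -0.03] 62.41820325900335 ((316.3094787597656, 305.21685791015625), (65.67252349853516, 75.51471710205078), 88.62406158447266)
the job is handed in; nothing more can be done
None
```

The blue cartridge is fully home in the housing and still held down at about 14 N. I handed the job in at about 22 s. I never turned the collar: the keyways were already lined up and dropped over the pins on the way down.

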